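# Shut off the rinse water at the painting table

## Task

Push the cover of the grey valve box all the way aside along its rails, then push the marked valve handle, the one with the round disc on its end, a quarter turn until it is fully shut against its stop. Only push with the fingers: do not lift the cover out of its rails, and leave the plain handle and the painting things on the table where they are. Finish with the cover still aside, the marked handle shut and the hand clear.

Things in the scene. Friction and masses are not known exactly. Their poses are not given: they have to be found in the camera images.
- valve_box: Fixed grey plastic box on the table, 181 x 470 mm, long side along its y; its x points away from the robot within 0.25 rad. Origin on the table (z = 0) under the centre of the open well. Long walls with guide rails up to z = 92 mm run from y = -125 to 345 mm. Short pipe stubs come out of the far side, up to 135 mm from the origin in x and 46 mm high.
- well (a point): Centre of the mouth of the box's open well, 80 mm above the table. The well is 140 mm (box x -70..70) by 224 mm (box y -112..112); its floor is 6 mm above the table. Ledges along the long walls, at this height, carry the cover. From box y = 112 to 335 mm the box is a closed deck, onto which the cover slides.
- far_stop (a point): Middle of the top edge of the stop at the deck's end, box y = 335 mm, 92 mm above the table: the cover is fully aside when its edge meets this stop. A like stop stands at the other end, box y = -117 mm.
- cover: Loose aluminium plate 160 (x) x 230 (y) x 6 mm, about 0.5 kg, on the box's ledges; slides along the box's y between the rails with dry friction (some 2 to 6 N), stays where left. Origin at the centre of its underside, 80 mm above the table. Starts at box y = 0 to 15 mm, hiding both valves; fully aside its origin is at box y = 220 mm.
- rib (a point): Middle of the top of the cover's rib, a cross bar to push on, over the cover's centre: 100 mm along x, 14 mm thick in y, standing 30 mm above the plate; this top is 116 mm above the table.
- marked_valve: Fixed brass body of the marked valve, in the well at box x = 30 mm and box y = +50 or -50 mm (the plain valve is at the other place); axes parallel to the box's. Origin 6 mm above the table, on the vertical axis about which the handle turns. The handle lies 54 to 64 mm above this origin (60 to 70 mm above the table), 10 mm below the cover.
- marked_lever (a joint): Angle of the marked handle in rad: 0 open, pointing to the box's -x (towards the robot); it grows anticlockwise seen from above, up to 1.571 at the stop: shut, pointing to the box's -y. Starts at 0 to 0.2. Stays where it is left; turning takes about 0.1 N m (2.5 N at the disc).
- marked_tip (a point): Centre of the top of the marked steel handle's disc (26 mm across, 10 mm thick), 42 mm from the turning axis and 70 mm above the table. A bar 10 mm wide joins the disc to the axis; the disc's outer edge is 55 mm from the axis.
- plain_lever (a joint): Angle of the other handle, same meaning and start range; it must be left alone.
- plain_tip (a point): Point on top of the plain steel handle, 42 mm from its turning axis and 70 mm above the table. This handle is a straight bar 10 mm wide and 55 mm long with no disc. Its axis is at box x = 30 mm too, 100 mm from the other.
- cup: Bystander: black cup, 72 mm wide, 95 mm high, beyond the box. Origin at the centre of its underside.
- palette: Bystander: white china plate with dabs of paint, 176 mm wide, 16 mm high, past the end of the box on the robot's right. Origin at the centre of its underside.
- ink_jar: Bystander: small glass jar with a black lid, 48 mm wide, 60 mm high, beyond the box. Origin at the centre of its underside.
- brush: Bystander: brush with a dark wooden handle, about 250 mm long and 16 mm thick, lying along the robot's side of the box. Origin midway along it, on the table.

How it is judged:
On the way, in this order (a step that is already met when the one before it is completed fails the run):
1. the cover is pushed aside (at least 195 of its 220 mm) while the marked handle is still open (y of cover in the frame of valve_box above 0.195 m and value of joint marked_lever below 0.4 rad), for 0.2 s.
2. the marked handle is pushed shut (value of joint marked_lever above 1.45 rad), for 0.2 s.
At the end, for the whole second after the job is handed in: The cover lies on its ledges at least 195 mm along the box, at rest; the marked handle stands at 1.45 rad or more (stop at 1.57), at rest; the plain handle's tip is within 12 mm and the cup, palette, ink jar and brush within 30 mm of where they started (y of cover in the frame of valve_box above 0.195 m and value of joint marked_lever above 1.45 rad and height (world z) of cover below 0.085 m and linear speed of cover below 0.01 m/s and velocity of joint marked_lever below 0.05 rad/s and distance of plain_tip from where it was at the start of the episode below 0.012 m and distance of each of cup, palette, ink_jar, brush from where it was at the start of the episode below 0.03 m); the robot touches nothing.
It fails at once if the cover is lifted or tipped out of its guide rails (height (world z) of cover above 0.095 m or angle between cover's own z axis and vertical above 0.12 rad).
It fails at once if the plain handle is moved (its tip by more than 12 mm) (distance of plain_tip from where it was at the start of the episode above 0.012 m).
It fails at once if a bystander (cup, palette, ink jar, brush) is shoved or lifted by more than 30 mm (distance of any of cup, palette, ink_jar, brush from where it was at the start of the episode above 0.03 m).
It also fails if it takes over 54 s, if anything falls off the work surface, if the arm or the gripper's body presses on something with over 40 N, if the wrist force passes 120 N, or if a joint passes its speed limit or range.

## Robot

A 6-joint arm with a two-finger parallel gripper is mounted at the origin on the work surface. World frame = base frame: x ahead of the robot, y to its left, z up, the work surface at z = 0. Lengths are in m, angles in rad, forces in N, time in s.
With the tool pointing down it reaches from about 0.3 to 0.75 m from the base axis. Payload 8.5 kg.
Tool frame: the origin (TCP) lies at the very end of the fingers, on their centre line; the grasp point (between the pads) lies 19 mm behind it; z points along the fingers, y is the direction in which the jaws open and shut (so a half turn about z gives the same grasp; the last joint's range is limited). The gripper opens to 88 mm and grips with 3 to 60 N. Pads are 18 mm wide; open, the fingers measure 123 mm over their backs; the gripper's body (75 mm by 187 mm) begins 45 mm behind the grasp point.
Start: joints at [0.918, 0.381, 1.297, -0, 1.464, -0.215], TCP at [0.233, 0.498, 0.239] pointing down, gripper open.
Joint ranges: [-3.11, 3.11], [-0.89, 2.33], [0.22, 2.48], [-1.42, 4.56], [0.17, 2.85], [-2.88, 2.88]. Speed limits (rad/s): [2.39, 2.39, 3.14, 3.14, 3.14, 3.14].

## Interface

Orientations are given as a 3x3 rotation matrix whose columns are the frame's x, y, z axes.
In Python, from workcell import manip gives the robot as it stands.
- The arm moves only by the tool step_arm, never from a script. Its arguments are lists of equal length, an entry for each row: "offset": the shift along the tool's x, y, z in cm, a list of three; "delta_rot": the turn, a rotation vector about the tool's x, y, z in degrees, a list of three; "fingers": the opening, from -1 (shut) to 1 (fully open), so that 0 is half open. A call has 1 to 12 rows; each row shifts and turns the pose as measured when the row begins, along the tool's axes as they then stand; what a row does not reach is not made up. A row lasts 1/12 s, in which the tool goes at most 41.7 mm and 7.16 degrees, less where a joint would pass 70% of its speed; a pose out of reach is approached as far as the arm can. A call is refused whole if a number of a shift passes 4.17 or a number of a turn 7.16, either way. A call with a gripper value outside its range is refused whole. The fingers move at their own pace and stop on an object; "squeeze" is the grip in N (left out, the last holds). Time passes only in rows, so rows that do not move let the fingers close. It gives the time, the measured TCP pose, the force and the opening at its end, in the units of the state.
- manip.observe(): the state, without advancing time (a new reading comes with each control period).
- manip.camera(name): name is "scene" or "top" or "wrist"; returns a dict with "frame" (384x512x3 uint8, red, green, blue), "depth" (384x512 float32, m along the optical axis (not along the pixel's ray), 0 where there is no reading), "vfov" (degrees; the focal length in pixels is half the picture's height over the tangent of half this angle, whatever the lens; pixels are square), "cx", "cy" (the principal point, pixels), "view" (4x4, takes a point from world to camera coordinates); the wrist camera has in their place "hand_eye" (4x4, takes a point from camera to tool coordinates, whose origin is the TCP and whose axes are the flange's). Camera axes: x right, y down, z forward; pixel columns grow to the right and rows downward; lengths in m; the calibration is good to about 2 mm. A picture is of the moment at which its call begins: read the wrist's pose just before it.
- manip.finish_job(): hands the job in, once; it reports no verdict.
The state is a dict: "time": time; "qpos": joint angles; "dq": joint speeds; "tau": joint torques, N m; "eef_pos": TCP position; "tool_rot": TCP orientation; "wrist_force": force on the tool from outside, world axes, zero at the start; "wrist_torque": the same for the moment, N m; "grip_width": finger opening in m.
Only numpy, scipy, OpenCV 4.12 (cv2) and the standard library are available. Lean on these libraries where they do the work, as an engineer would, in place of code of your own. Each camera call takes 0.05 s, during which the arm holds its last target. There are 200 camera calls.

## Working session

There is one attempt and no reset: what is moved stays moved. The work goes in short steps, Python scripts to look and compute and a tool call to move; the robot and the scene stay as the last step left them, time stands still between calls to the robot, and variables do not carry over. Pictures are saved under pics/ and viewed, about 8 in all and at most 12, crops included, and the job is handed in when it is done.

Besides the shell and the picture viewer there is one more tool, called as name(argument=value, ...) on one line, values as JSON. step_arm: Moves the arm, as the interface text tells. Its arguments: {"type":"object","properties":{"offset":{"type":"array"},"delta_rot":{"type":"array"},"fingers":{"type":"array"},"squeeze":{"type":"number"}},"required":["offset","delta_rot","fingers"]}

```bash
mkdir -p pics; ls; cat > h.py <<'E'
import numpy as np, cv2
from workcell import manip
def snap(name,fn):
    s=manip.observe(); c=manip.camera(name); cv2.imwrite('pics/'+fn,c['frame'][:,:,::-1])
    f=192/np.tan(np.radians(c['vfov'])/2)
    if 'view' in c: M=np.linalg.inv(np.array(c['view']))
    else:
        T=np.eye(4);T[:3,:3]=np.array(s['tool_rot']);T[:3,3]=s['eef_pos'];M=T@np.array(c['hand_eye'])
    v,u=np.mgrid[0:384,0:512]; d=c['depth']
    P=np.stack([(u-c['cx'])/f*d,(v-c['cy'])/f*d,d,np.ones_like(d)],-1)@M.T
    W=P[...,:3]; W[d==0]=np.nan
    return c,W,s
E
python3 - <<'E'
from h import *
for n in('top','scene'):
    c,W,s=snap(n,n+'0.png'); np.save(n+'0.npy',W)
    print(n,c['vfov'],c['cx'],c['cy'])
print({k:np.round(v,3) for k,v in s.items()})
a=cv2.imread('pics/top0.png');b=cv2.imread('pics/scene0.png')
E
```

```text
pics
top 54.44634616755678 255.4129159237678 193.30138478830716
scene 57.10976097140636 251.45071133929233 182.7616764381714
{'time': np.float64(0.05), 'qpos': array([ 0.918,  0.381,  1.298, -0.   ,  1.464, -0.215]), 'dq': array([-0.   , -0.   , -0.   , -0.   , -0.002, -0.002]), 'tau': array([ 3.0000e-03, -4.3912e+01, -2.2521e+01,  7.2000e-02,  3.4000e-02,
       -0.0000e+00]), 'eef_pos': array([0.233, 0.498, 0.238]), 'tool_rot': array([[-0.906,  0.424, -0.001],
       [ 0.424,  0.906, -0.001],
       [ 0.   , -0.001, -1.   ]]), 'wrist_force': array([ 0.666,  0.407, -0.467]), 'wrist_torque': array([0.002, 0.095, 0.036]), 'grip_width': np.float64(0.088)}
```

View pics/top0.png

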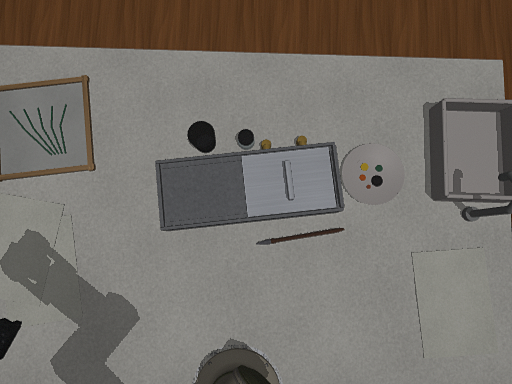

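The top view shows the box at columns 157–343 and rows 143–230, with the cover on its right half and the rib at about (289,180). The palette is at (372,173), the brush at (300,237), and the cup and jar are beyond the box. Next I'll fit the poses from depth.

```bash
python3 - <<'E'
from h import *
W=np.load('top0.npy')
z=W[...,2]; v,u=np.mgrid[0:384,0:512]
reg=(u>145)&(u<352)&(v>135)&(v<240)
m=reg&(z>0.07)&(z<0.13); n,l,st,_=cv2.connectedComponentsWithStats(m.astype(np.uint8))
k=1+np.argmax(st[1:,4]); m=l==k
r=cv2.minAreaRect(W[m][:,:2].astype(np.float32)*1000); print('box rect',r)
print(np.round(cv2.boxPoints(r)))
rib=m&(z>0.108)&(u>270)&(u<305)&(v>155)&(v<205); p=W[rib][:,:2]
print('rib',rib.sum(),p.mean(0),np.median(z[rib]),cv2.minAreaRect((p*1000).astype(np.float32)))
for a,b in((200,190),(265,190),(320,180),(110,250)):print(a,b,W[b,a])
# box frame
c=np.array(r[0])/1000; pts=cv2.boxPoints(r)/1000
e=[pts[1]-pts[0],pts[2]-pts[1]]; L=max(e,key=np.linalg.norm); L=L/np.linalg.norm(L); L=L*np.sign(L[1])
ex=np.array([L[1],-L[0]]); o=c-0.11*L
print('yaw',np.arctan2(ex[1],ex[0]),'origin',o,'rib in box',(p.mean(0)-o)@np.c_[ex,L])
E
```

```text
box rect ((540.3473510742188, -17.14874267578125), (181.58079528808594, 472.86126708984375), 7.9678544998168945)
[[ 418.  204.]
 [ 483. -264.]
 [ 663. -239.]
 [ 597.  230.]]
rib 222 [ 0.55293717 -0.11775452] 0.1156216441168526 ((553.9949951171875, -117.98600006103516), (99.22959899902344, 14.397804260253906), 8.162578582763672)
200 190 [0.52502292 0.10945899 0.08020226]
265 190 [ 0.52911458 -0.0588819   0.08742945]
320 180 [ 0.55941514 -0.20041005  0.08748439]
110 250 [ 0.36102161  0.36233842 -0.00319442]
yaw 0.13906536 origin [ 0.55559528 -0.1260868 ] rib in box [-0.00147745  0.00862031]
```

View pics/scene0.png

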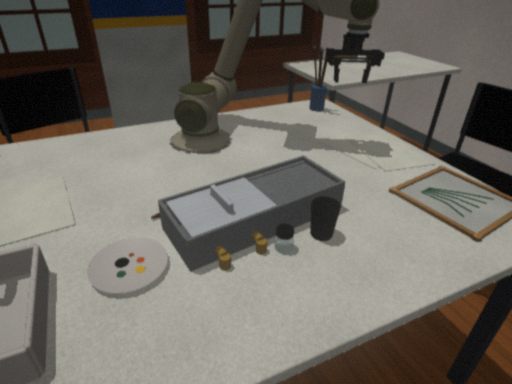

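step_arm(offset=[[0, 0, 0], [0, 0, 0], [0, 0, 0], [0, 0, 0], [0, 0, 0], [0, 0, 0], [0, 0, 0], [0, 0, 0], [0, 0, 0]], delta_rot=[[0, 0, 7.1], [0, 0, 7.1], [0, 0, 7.1], [0, 0, 7.1], [0, 0, 7.1], [0, 0, 7.1], [0, 0, 7.1], [0, 0, 7.1], [0, 0, 0]], fingers=[-1, -1, -1, -1, -1, -1, -1, -1, -1])

```text
time: 0.85
eef_pos: [0.2321, 0.4967, 0.2348]
tool_rot: [[-0.125, 0.992, -0.006], [0.992, 0.125, -0.007], [-0.007, -0.006, -1.0]]
wrist_force: [0.3, 0.3, 0.3]
grip_width: 0.0302
```

```bash
cat >> h.py <<'E'
O=np.array([.5556,-.1261]); EX=np.array([np.cos(.139),np.sin(.139)]); EY=np.array([-EX[1],EX[0]])
def box(p): d=np.asarray(p)[...,:2]-O; return np.stack([d@EX,d@EY],-1)
def st():
    s=manip.observe(); R=np.array(s['tool_rot']); B=np.c_[np.r_[EY,0],np.r_[EX,0],[0,0,-1]]
    rv=cv2.Rodrigues(R.T@B)[0].ravel()
    print('t',round(float(s['time']),2),'box mm',np.round(box(s['eef_pos'])*1000,1),'z',np.round(s['eef_pos'][2]*1000,1),'rot err deg(tool)',np.round(np.degrees(rv),2),'F',np.round(s['wrist_force'],1),'w',np.round(s['grip_width'],3))
E
python3 -c "from h import *;st()"
```

```text
t 0.85 box mm [-234.1  661.6] z 234.8 rot err deg(tool) [-0.37  0.37 -0.79] F [0.3 0.3 0.3] w 0.03
```

step_arm(offset=[[-3.8, 1.3, 0], [-3.8, 1.3, 0], [-3.8, 1.3, 0], [-3.8, 1.3, 0], [-3.8, 1.3, 0], [-3.8, 1.3, 0], [-3.8, 1.3, 0], [-3.8, 1.3, 0], [-3.8, 1.3, 0], [-3.8, 1.3, 0], [-3.8, 1.3, 0], [-3.8, 1.3, 0]], delta_rot=[[-0.3, 0.3, -0.8], [0, 0, 0], [0, 0, 0], [0, 0, 0], [0, 0, 0], [0, 0, 0], [0, 0, 0], [0, 0, 0], [0, 0, 0], [0, 0, 0], [0, 0, 0], [0, 0, 0]], fingers=[-1, -1, -1, -1, -1, -1, -1, -1, -1, -1, -1, -1])

```text
time: 1.85
eef_pos: [0.463, 0.0602, 0.2328]
tool_rot: [[-0.202, 0.979, -0.004], [0.979, 0.202, -0.001], [-0.001, -0.004, -1.0]]
wrist_force: [0.9, 0.8, -0.4]
grip_width: 0.0005
```

```bash
python3 -c "from h import *;st()"
```

```text
t 1.85 box mm [-65.9 197.4] z 232.8 rot err deg(tool) [-0.21  0.04  3.67] F [ 0.9  0.8 -0.4] w 0.0
```

step_arm(offset=[[-3.6, 1.0, 0], [-3.6, 1.0, 0], [-3.6, 1.0, 0], [-3.6, 1.0, 0], [-3.6, 1.0, 0], [-3, 1.0, 0], [0, 0, 0], [0, 0, 0]], delta_rot=[[0, 0, 3.6], [0, 0, 0], [0, 0, 0], [0, 0, 0], [0, 0, 0], [0, 0, 0], [0, 0, 0], [0, 0, 0]], fingers=[-1, -1, -1, -1, -1, -1, -1, -1])

```text
time: 2.52
eef_pos: [0.5596, -0.1566, 0.2296]
tool_rot: [[-0.161, 0.987, -0.006], [0.987, 0.161, -0.0], [0.001, -0.006, -1.0]]
wrist_force: [-0.3, 0.7, -0.2]
grip_width: 0.0005
```

```bash
python3 -c "from h import *;st()"
```

```text
t 2.52 box mm [ -0.2 -30.8] z 229.6 rot err deg(tool) [-0.37 -0.03  1.29] F [-0.3  0.7 -0.2] w 0.0
```

step_arm(offset=[[0, 0, 3], [0, 0, 3], [0, 0, 3], [0, 0, 2.5], [0, 0, 1], [0, 0, 0], [0, 0, 0]], delta_rot=[[-0.3, 0, 1.2], [0, 0, 0], [0, 0, 0], [0, 0, 0], [0, 0, 0], [0, 0, 0], [0, 0, 0]], fingers=[-1, -1, -1, -1, -1, -1, -1])

```text
time: 3.1
eef_pos: [0.558, -0.1512, 0.1011]
tool_rot: [[-0.161, 0.987, 0.0], [0.987, 0.161, 0.0], [0.0, 0.0, -1.0]]
wrist_force: [0.8, 0.8, -0.0]
grip_width: 0.0004
```

```bash
python3 - <<'E'
from h import *
st(); c,W,s=snap('scene','scene1.png'); im=cv2.imread('pics/scene1.png')[130:310,100:370]
cv2.imwrite('pics/scene1c.png',cv2.resize(im,None,fx=2.5,fy=2.5))
E
```

```text
t 3.1 box mm [ -1.1 -25.2] z 101.1 rot err deg(tool) [ 0.02 -0.02  1.28] F [ 0.8  0.8 -0. ] w 0.0
```

View pics/scene1c.png

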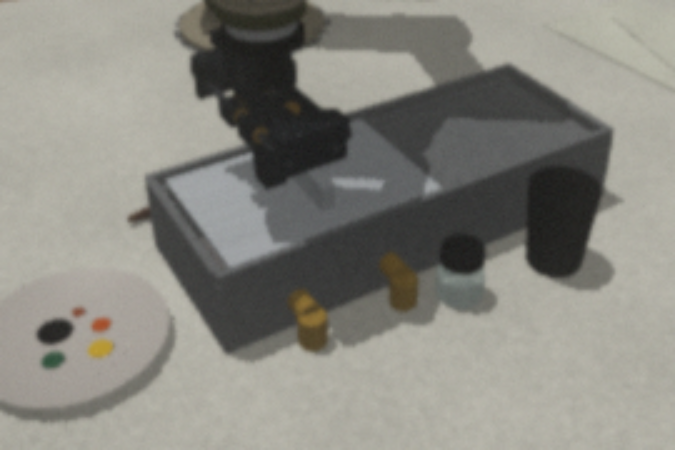

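The scene crop shows the hand down just on the -y side of the rib (rib at about (317,190) in the crop), with nothing touching. Starting the push.

step_arm(offset=[[0.7, 0, 0.4], [0.9, 0, 0], [0.9, 0, 0], [0.9, 0, 0], [0.9, 0, 0], [0.9, 0, 0], [0.9, 0, 0], [0.9, 0, 0]], delta_rot=[[0, 0, 1.2], [0, 0, 0], [0, 0, 0], [0, 0, 0], [0, 0, 0], [0, 0, 0], [0, 0, 0], [0, 0, 0]], fingers=[-1, -1, -1, -1, -1, -1, -1, -1])

```text
time: 3.82
eef_pos: [0.5492, -0.0781, 0.1027]
tool_rot: [[-0.144, 0.989, 0.01], [0.99, 0.144, -0.007], [-0.008, 0.009, -1.0]]
wrist_force: [0.8, -3.1, -2.1]
grip_width: 0.0002
```

```bash
python3 -c "from h import *;st()"
```

```text
t 3.82 box mm [ 0.3 48.4] z 102.7 rot err deg(tool) [0.52 0.46 0.33] F [ 0.8 -3.1 -2.1] w 0.0
```

step_arm(offset=[[1.1, 0, 0.4], [1.1, 0, 0], [1.1, 0, 0.1], [1.1, 0, 0], [1.1, 0, 0], [1.1, 0, 0.1], [1.1, 0, 0], [1.1, 0, 0], [1.1, 0, 0], [1.1, 0, 0], [0.9, 0, 0], [0.5, 0, 0]], delta_rot=[[0.4, 0.4, 0.3], [0, 0, 0], [0, 0, 0], [0, 0, 0], [0, 0, 0], [0, 0, 0], [0, 0, 0], [0, 0, 0], [0, 0, 0], [0, 0, 0], [0, 0, 0], [0, 0, 0]], fingers=[-1, -1, -1, -1, -1, -1, -1, -1, -1, -1, -1, -1])

```text
time: 4.82
eef_pos: [0.5328, 0.0537, 0.1001]
tool_rot: [[-0.141, 0.99, 0.014], [0.99, 0.141, -0.012], [-0.014, 0.012, -1.0]]
wrist_force: [1.3, -4.4, 0.4]
grip_width: 0.0003
```

```bash
python3 -c "from h import *;st()"
```

```text
t 4.82 box mm [  2.3 181.2] z 100.1 rot err deg(tool) [0.69 0.78 0.12] F [ 1.3 -4.4  0.4] w 0.0
```

step_arm(offset=[[0.6, 0, 0], [0.5, 0, 0], [0.4, 0, 0], [0.4, 0, 0], [0.4, 0, 0], [0.3, 0, 0]], delta_rot=[[0.6, 0.7, 0], [0, 0, 0], [0, 0, 0], [0, 0, 0], [0, 0, 0], [0, 0, 0]], fingers=[-1, -1, -1, -1, -1, -1])

```text
time: 5.32
eef_pos: [0.53, 0.0777, 0.1003]
tool_rot: [[-0.142, 0.99, 0.002], [0.99, 0.142, -0.01], [-0.01, 0.001, -1.0]]
wrist_force: [-0.8, -35.5, 0.1]
grip_width: 0.0004
```

```bash
python3 -c "from h import *;st()"
```

```text
t 5.32 box mm [  2.9 205.4] z 100.3 rot err deg(tool) [0.04 0.6  0.19] F [ -0.8 -35.5   0.1] w 0.0
```

The force jumped to 35 N at y = 205, so the cover has reached its stop. Backing off and rising for a look at the well.

step_arm(offset=[[-1, 0, 0], [-2, 0, 0], [-2, 0, -2], [-3, 0, -3], [-3, -1, -3], [-3, -1, -3], [-3, -1, -3], [-2, -1, 0], [0, 0, 0], [0, 0, 0]], delta_rot=[[0, 0, 0], [0, 0.5, 0], [0, 0, 0], [0, 0, 0], [0, 0, 0], [0, 0, 0], [0, 0, 0], [0, 0, 0], [0, 0, 0], [0, 0, 0]], fingers=[-1, -1, -1, -1, -1, -1, -1, -1, -1, -1])

```text
time: 6.15
eef_pos: [0.5158, -0.1159, 0.2396]
tool_rot: [[-0.143, 0.99, -0.009], [0.99, 0.143, 0.011], [0.012, -0.007, -1.0]]
wrist_force: [0.3, 0.4, 1.4]
grip_width: 0.0003
```

```bash
python3 - <<'E'
from h import *
st(); c,W,s=snap('wrist','w1.png'); np.save('w1.npy',W)
c,W2,s=snap('top','t1.png');np.save('t1.npy',W2)
a=cv2.imread('pics/w1.png');b=cv2.resize(cv2.imread('pics/t1.png')[120:250,130:370],(512,277),interpolation=cv2.INTER_CUBIC)
cv2.imwrite('pics/m1.png',cv2.resize(np.vstack([a,b]),None,fx=.9,fy=.9))
E
```

```text
t 6.15 box mm [-38.   15.7] z 239.6 rot err deg(tool) [-0.4  -0.69  0.28] F [0.3 0.4 1.4] w 0.0
```

View pics/m1.png

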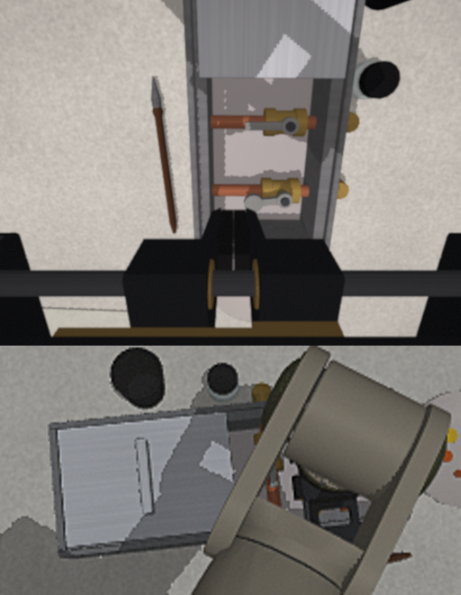

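The wrist view (shown at 0.9 scale) has +y up. The marked handle with its disc is the lower one (y = -50): disc at about (253,202), axis at (285,201). The plain handle is at (250–290,125). The cover is on the deck. Measuring the disc next.

```bash
python3 - <<'E'
from h import *
W=np.load('w1.npy'); b=box(W)*1000; z=W[...,2]*1000
for nm,(x0,x1,y0,y1) in dict(marked=(255,330,205,240),plain=(255,335,125,155)).items():
    m=np.zeros(z.shape,bool); m[y0:y1,x0:x1]=1; m&=(z>63)&(z<76)
    p=b[m]; print(nm,m.sum(),'x',p[:,0].min(),p[:,0].max(),'z',np.median(z[m]))
    for a in range(-35,45,8):
        q=p[(p[:,0]>=a)&(p[:,0]<a+8)]
        if len(q): print(a,len(q),np.round(q[:,1].min(),1),np.round(q[:,1].max(),1))
t=np.load('t1.npy');bt=box(t)*1000;m=(t[...,2]>.108)&(t[...,2]<.125)&(abs(bt[...,0])<60)&(bt[...,1]>180)&(bt[...,1]<260);print('rib',m.sum(),bt[m].mean(0))
E
```

```text
marked 720 x -24.073147011211155 39.83986837158015 z 69.3989535964328
-27 61 -58.1 -41.9
-19 106 -62.1 -39.2
-11 126 -63.2 -40.0
-3 62 -59.3 -44.2
5 60 -54.9 -44.7
13 64 -54.3 -42.4
21 114 -57.7 -36.7
29 104 -57.7 -36.8
37 23 -53.6 -40.5
plain 674 x -24.903468631496786 40.0913829987872 z 69.0024052161356
-27 54 47.7 56.6
-19 61 47.7 56.7
-11 64 47.9 56.8
-3 66 47.8 56.8
5 65 48.0 56.8
13 68 47.1 58.4
21 136 42.8 62.4
29 128 41.3 62.9
37 32 45.0 59.2
rib 229 [  1.67114907 220.37836112]
```

step_arm(offset=[[-1.5, 1, 2], [-1.5, 1, 3], [0, 0, 3], [0, 0, 3], [0, 0, 2], [0, 0, 0], [0, 0, 0]], delta_rot=[[-0.4, -0.6, 0.2], [0, 0, 0], [0, 0, 0], [0, 0, 0], [0, 0, 0], [0, 0, 0], [0, 0, 0]], fingers=[-1, -1, -1, -1, -1, -1, -1])

```text
time: 6.83
eef_pos: [0.5416, -0.131, 0.0998]
tool_rot: [[-0.152, 0.988, -0.006], [0.988, 0.153, 0.008], [0.009, -0.005, -1.0]]
wrist_force: [0.4, 1.0, 0.9]
grip_width: 0.0005
```

```bash
python3 -c "from h import *;st()"
```

```text
t 6.83 box mm [-14.5  -2.9] z 99.8 rot err deg(tool) [-0.28 -0.52  0.81] F [0.4 1.  0.9] w 0.001
```

step_arm(offset=[[-0.6, -0.3, 1.5], [-0.5, -0.2, 1.3], [0, 0, 0.8], [0, 0, 0], [0, 0, 0]], delta_rot=[[-0.3, -0.5, 0.8], [0, 0, 0], [0, 0, 0], [0, 0, 0], [0, 0, 0]], fingers=[-1, -1, -1, -1, -1])

```text
time: 7.25
eef_pos: [0.5411, -0.1396, 0.0673]
tool_rot: [[-0.143, 0.99, 0.006], [0.99, 0.143, -0.001], [-0.002, 0.006, -1.0]]
wrist_force: [0.5, 0.1, 0.2]
grip_width: -0.0
```

```bash
python3 - <<'E'
from h import *
st(); c,W,s=snap('wrist','w2.png')
E
```

```text
t 7.25 box mm [-16.2 -11.3] z 67.3 rot err deg(tool) [0.35 0.12 0.24] F [0.5 0.1 0.2] w -0.0
```

View pics/w2.png

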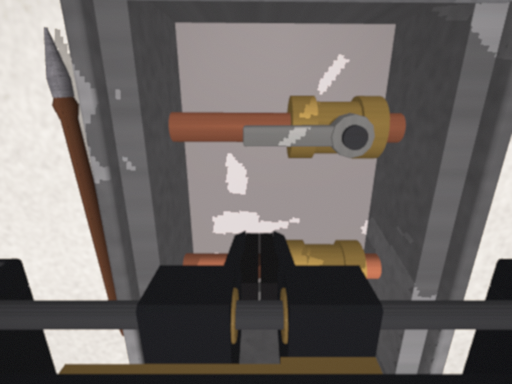

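The wrist view at depth shows the fingers between the valves. The plain handle, at (245–370,135), is well clear, and the marked handle is just behind the fingers. Lowering 5 mm and pushing towards -y.

step_arm(offset=[[-0.5, -0.1, 0.6], [-0.8, 0, 0], [-0.8, 0, 0], [-0.8, 0, 0], [-0.8, 0, 0], [0, 0, 0]], delta_rot=[[0.3, 0, 0.2], [0, 0, 0], [0, 0, 0], [0, 0, 0], [0, 0, 0], [0, 0, 0]], fingers=[-1, -1, -1, -1, -1, -1])

```text
time: 7.8
eef_pos: [0.5471, -0.178, 0.0635]
tool_rot: [[-0.14, 0.99, 0.004], [0.99, 0.14, 0.0], [-0.0, 0.004, -1.0]]
wrist_force: [0.4, 2.4, -0.8]
grip_width: 0.0006
```

```bash
python3 -c "from h import *;st()"
```

```text
t 7.8 box mm [-15.6 -50.2] z 63.5 rot err deg(tool) [0.25 0.01 0.09] F [ 0.4  2.4 -0.8] w 0.001
```

step_arm(offset=[[-0.7, -0.2, 0.2], [-0.7, -0.2, 0], [-0.7, 0, 0], [-0.6, 0, 0], [0, 0.3, 0], [0, 0.6, 0], [0, 0.6, 0], [0, 0, 0]], delta_rot=[[0, 0, 0], [0, 0, 0], [0, 0, 0], [0, 0, 0], [0, 0, 0], [0, 0, 0], [0, 0, 0], [0, 0, 0]], fingers=[-1, -1, -1, -1, -1, -1, -1, -1])

```text
time: 8.47
eef_pos: [0.5594, -0.2138, 0.0618]
tool_rot: [[-0.136, 0.991, -0.003], [0.991, 0.136, -0.008], [-0.008, -0.004, -1.0]]
wrist_force: [0.5, -0.5, -0.3]
grip_width: 0.0002
```

```bash
python3 -c "from h import *;st()"
```

```text
t 8.47 box mm [ -8.4 -87.4] z 61.8 rot err deg(tool) [-0.24  0.44 -0.14] F [ 0.5 -0.5 -0.3] w 0.0
```

step_arm(offset=[[0.3, 0.5, 0], [0, 0.5, 0], [0, 0.5, 0], [0, 0.3, 0]], delta_rot=[[-0.2, 0.4, 0], [0, 0, 0], [0, 0, 0], [0, 0, 0]], fingers=[-1, -1, -1, -1])

```text
time: 8.8
eef_pos: [0.5722, -0.2122, 0.0614]
tool_rot: [[-0.135, 0.991, -0.015], [0.991, 0.135, -0.004], [-0.002, -0.015, -1.0]]
wrist_force: [-25.5, -3.7, 11.5]
grip_width: 0.0004
```

```bash
python3 -c "from h import *;st()"
```

```text
t 8.8 box mm [  4.5 -87.5] z 61.4 rot err deg(tool) [-0.86  0.14 -0.23] F [-25.5  -3.7  11.5] w 0.0
```

The force is 25 N with the finger face at about x = 17, where the shut disc's edge should be. Backing off and checking from above.

step_arm(offset=[[0, 0.1, 0], [0, 0, 0], [0, -1, 0], [0, -1, 0], [0, 0, -2], [0, 0, -3], [-1, 0, -4], [-2, 0, -4], [-2, 0, -3], [0, 0, 0], [0, 0, 0]], delta_rot=[[0, 0, 0], [0, 0, 0], [0, 0, 0], [-0.8, 0, 0], [0, 0, 0], [0, 0, 0], [0, 0, 0], [0, 0, 0], [0, 0, 0], [0, 0, 0], [0, 0, 0]], fingers=[-1, -1, -1, -1, -1, -1, -1, -1, -1, -1, -1])

```text
time: 9.72
eef_pos: [0.5603, -0.2646, 0.2288]
tool_rot: [[-0.136, 0.991, -0.001], [0.991, 0.136, -0.002], [-0.002, -0.001, -1.0]]
wrist_force: [-0.4, -0.1, -0.9]
grip_width: 0.0003
```

```bash
python3 - <<'E'
from h import *
st(); c,W,s=snap('wrist','w3.png'); np.save('w3.npy',W)
E
```

```text
t 9.72 box mm [ -14.5 -137.9] z 228.8 rot err deg(tool) [-0.08  0.1  -0.14] F [-0.4 -0.1 -0.9] w 0.0
```

View pics/w3.png

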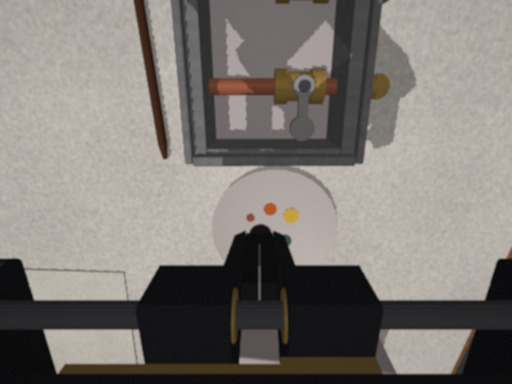

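The wrist view shows the marked handle pointing to -y, axis at (305,86) and disc at (302,127). Now computing its angle and checking the cover and the plain handle.

```bash
python3 - <<'E'
from h import *
W=np.load('w3.npy'); b=box(W)*1000; z=W[...,2]*1000
m=(z>63)&(z<76)&(abs(b[...,0]-25)<35)&(b[...,1]<-20)&(b[...,1]>-110)
p=b[m]; print(m.sum())
for a in range(-108,-30,8):
    q=p[(p[:,1]>=a)&(p[:,1]<a+8)]
    if len(q): print(a,len(q),np.round([q[:,0].min(),q[:,0].max(),(q[:,0].min()+q[:,0].max())/2],1))
d=p[p[:,1]<-78]; (c,r)=cv2.minEnclosingCircle(d.astype(np.float32)); print('disc',c,r)
h=p[p[:,1]>-62]; (a,r)=cv2.minEnclosingCircle(h.astype(np.float32)); print('hub',a,r, 'angle',np.pi/2-np.arctan2(a[0]-c[0],a[1]-c[1]))
E
```

```text
1162
-108 23 [23.6 37.5 30.6]
-100 159 [17.4 41.4 29.4]
-92 191 [16.9 42.3 29.6]
-84 127 [18.8 40.8 29.8]
-76 80 [24.7 34.1 29.4]
-68 85 [24.6 34.7 29.6]
-60 114 [20.  38.9 29.5]
-52 191 [18.7 39.9 29.3]
-44 107 [20.  39.2 29.6]
disc (25.315597534179688, -109.93004608154297) 34.54686737060547
hub (29.499284744262695, -49.97853469848633) 12.548133850097656 angle 1.5011247615738605
```

The handle's midline stays at x = 29.5 mm from hub to disc, which is about 1.57 rad, so it's shut. The disc circle fit picked up an outlier, so I'm discounting its 1.50. Moving the arm aside for a last top view.

step_arm(offset=[[0, -4, -1], [0, -4, -1], [-1, -4, 0], [-1, -4, 0], [-1, -4, 0], [-1, -4, 0], [0, 0, 0], [0, 0, 0]], delta_rot=[[0, 0, 0], [0, 0, 0], [0, 0, 0], [0, 0, 0], [0, 0, 0], [0, 0, 0], [0, 0, 0], [0, 0, 0]], fingers=[-1, -1, -1, -1, -1, -1, -1, -1])

```text
time: 10.43
eef_pos: [0.3204, -0.3315, 0.2376]
tool_rot: [[-0.143, 0.99, -0.011], [0.99, 0.143, 0.013], [0.014, -0.009, -1.0]]
wrist_force: [0.7, 0.3, 0.5]
grip_width: 0.0005
```

```bash
python3 - <<'E'
from h import *
st(); c,t,s=snap('top','t2.png');bt=box(t)*1000
m=(t[...,2]>.108)&(t[...,2]<.125)&(abs(bt[...,0])<60)&(bt[...,1]>180)&(bt[...,1]<260);print('rib',m.sum(),bt[m].mean(0))
m=(t[...,2]>.06)&(t[...,2]<.076)&(abs(bt[...,0]+10)<18)&(bt[...,1]>20)&(bt[...,1]<90);print('plain bar y',m.sum(),bt[m].mean(0))
a=cv2.imread('pics/t2.png');cv2.imwrite('pics/t2c.png',cv2.resize(np.vstack([a[100:260,130:430],cv2.imread('pics/top0.png')[100:260,130:430]]),None,fx=1.8,fy=1.8))
E
```

```text
t 10.43 box mm [-261.4 -170.8] z 237.6 rot err deg(tool) [-0.51 -0.82  0.25] F [0.7 0.3 0.5] w 0.001
rib 227 [  1.74115528 220.4621115 ]
plain bar y 51 [-8.94667302 50.81189871]
```

View pics/t2c.png

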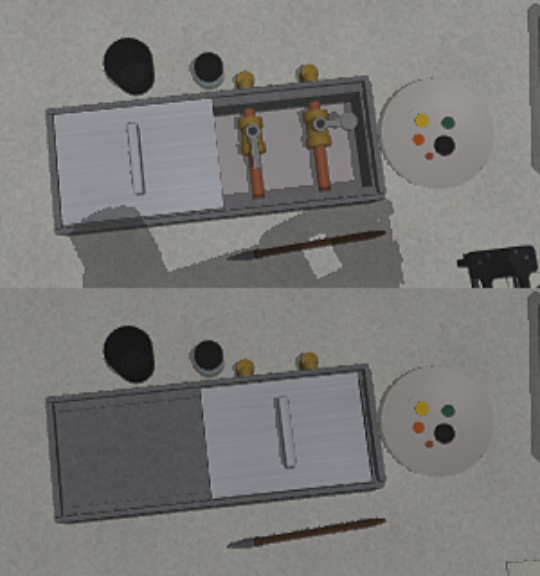

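The final top view (upper half; the start is below) shows the cover aside, the marked handle shut towards the box's -y end, the plain handle still open and the bystanders unmoved. The hand is clear, so I'm handing in.

```bash
python3 -c "from h import *;manip.finish_job()"
```

```text
the job is handed in; nothing more can be done
```

I pushed the cover by its rib all the way to the far stop, then pushed the marked handle shut against its stop, and handed the job in at about 10.5 s. `finish_job` gives no verdict, so these are my own last checks:

- **Cover:** the rib measures at box y = 220 mm, which is fully aside, and the push ended at about 35 N against the stop.
- **Marked handle:** it was the one at box y = -50 mm. Its midline stays at x ≈ 29.5 mm from hub to disc, so it stands at about 1.57 rad. The push ended at about 25 N against the stop.
- **Left alone:** the plain handle measured y ≈ 51 mm from the top camera, against 52 mm from the wrist camera before I pushed the marked handle. The cup, ink jar, palette and brush look unmoved against the first picture.
- **Hand:** it finished well clear of the box, at z = 0.24 m, with no contact force.

One check disagreed: a circle fit to the disc gave 1.50 rad. An outlier point spoiled that fit (it returned a 35 mm radius for a 13 mm disc), so I went by the midline. Either value is above the 1.45 needed.

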